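# Lay out the casting kit on its tray

### The job

Get the graphite kit ready on the steel tray for the next melt: stand the tall crucible in the round nest, lay the knobbed lid knob-up in the square nest, put the collar over the post, and lay the ingot mould with the single groove, groove up, in the long nest, each resting flat on its nest's floor. Leave the squat spouted crucible and the mould with two round pockets where they are. Graphite is brittle: set everything down gently, do not drop or throw anything.

Things in the scene. Friction and masses are not known exactly. Their poses are not given: they have to be found in the camera images.
- crucible_center (a point): tall graphite crucible to be gathered: dark grey slightly tapered open cup, 47 mm wide at the rim, 38 mm at the foot, 64 mm tall, standing upright; no spout. Point on its axis half-way up (32 mm above its underside); z up
- lid_center (a point): graphite lid to be gathered: dark grey disc 56 mm across and 10 mm thick with a round knob 18 mm across standing 22 mm above the disc (32 mm tall over all). Point on its axis 16 mm above its underside; z up
- collar_center (a point): graphite collar to be gathered: dark grey plain thick ring, 50 mm outside, 30 mm hole, 20 mm tall, lying flat. Point at the middle of the hole, half-way up (10 mm); z is the hole's axis
- mould_center (a point): ingot mould to be gathered: dark grey graphite block 76 x 32 x 24 mm with ONE long straight groove (58 x 16 mm, 14 mm deep) in its top. Point at its middle, half-way up (12 mm above its underside); x along its length, z up; its length lies within 0.9 rad of straight ahead of the robot
- squat_crucible_center (a point): look-alike, leave where it is: a short wide graphite crucible, 62 mm wide, 36 mm tall, with a pouring spout that stands 11 mm out from its rim. Point on its axis half-way up (18 mm)
- button_mould_center (a point): look-alike, leave where it is: a graphite block of 76 x 32 x 24 mm like the ingot mould, but with TWO round pockets 22 mm across in its top instead of a groove. Point at its middle, half-way up; x along its length
- round_nest_floor (a point): nest for the crucible: grey plate with a low round white wall, 56 mm inner diameter, wall 5 mm thick and 6 mm high. Point at the middle of the pocket's floor, which the thing's underside rests on; x and y along the tray's sides. All four nests are fixed side by side, in changing order, 112 mm apart along y of the steel tray (124 x 466 mm, 10 mm rim), plates 112 x 100 mm, floors 8 mm above the table.
- square_nest_floor (a point): nest for the lid: grey plate with a low square white wall, 74 x 74 mm inside, wall 4 mm thick and 6 mm high. Point at the middle of the pocket's floor; x and y along its sides
- long_nest_floor (a point): nest for the ingot mould: grey plate with a low white wall in a long rectangle, 94 x 50 mm inside, wall 4 mm thick and 6 mm high. Point at the middle of the pocket's floor; x along its long side
- post_nest_floor (a point): nest for the collar: grey plate without walls, with a single upright white post 12 mm across and 30 mm tall in its middle. Point at the foot of the post, on the plate on which the collar lies

How it is judged (in metres and radians):
At the end, for the whole second after the job is handed in: Each of the four pieces in its own nest, within 14 mm of the nest's middle, resting on its floor (height within 4 mm), upright within 0.1 rad, at rest; the mould along its nest within 0.3 rad; both look-alikes within 20 mm of their starts (horizontal distance between crucible_center and round_nest_floor below 0.014 m and z of crucible_center in the frame of round_nest_floor between 0.028 and 0.036 m and angle between each of crucible_center, lid_center, collar_center, mould_center's own z axis and vertical below 0.1 rad and linear speed of each of crucible, lid, collar, mould below 0.02 m/s and horizontal distance between lid_center and square_nest_floor below 0.014 m and z of lid_center in the frame of square_nest_floor between 0.012 and 0.02 m and horizontal distance between collar_center and post_nest_floor below 0.014 m and z of collar_center in the frame of post_nest_floor between 0.006 and 0.014 m and horizontal distance between mould_center and long_nest_floor below 0.014 m and z of mould_center in the frame of long_nest_floor between 0.008 and 0.016 m and angle between the x axis of mould_center and the x axis of long_nest_floor, either way round below 0.3 rad and distance of each of squat_crucible_center, button_mould_center from where it was at the start of the episode below 0.02 m); the robot touches nothing.
It fails at once if a graphite piece is dropped or thrown (moves faster than 0.6 m/s while no finger holds it) ((contact force between the fingers and crucible below 0.05 N and linear speed of crucible above 0.6 m/s) or (contact force between the fingers and lid below 0.05 N and linear speed of lid above 0.6 m/s) or (contact force between the fingers and collar below 0.05 N and linear speed of collar above 0.6 m/s) or (contact force between the fingers and mould below 0.05 N and linear speed of mould above 0.6 m/s)).
It fails at once if a look-alike is moved by more than 20 mm (distance of any of squat_crucible_center, button_mould_center from where it was at the start of the episode above 0.02 m).
It also fails if it takes over 120 s, if anything falls off the work surface, if the arm or the gripper's body presses on something with over 40 N, if the wrist force passes 120 N, or if a joint passes its speed limit or range.

### The arm

A 6-joint arm with a two-finger parallel gripper is mounted at the origin on the work surface. World frame = base frame: x ahead of the robot, y to its left, z up, the work surface at z = 0. Lengths are in mm, angles in rad, forces in N, time in s.
With the tool pointing down it reaches from about 300 to 875 mm from the base axis. Payload 6.4 kg.
Tool frame: the origin (TCP) lies at the very end of the fingers, on their centre line; the grasp point (between the pads) lies 19 mm behind it; z points along the fingers, y is the line along which they close (so a half turn about z gives the same grasp; the last joint's range is limited). The gripper opens to 85 mm and grips with 20 to 120 N. Pads are 22 mm wide; open, the fingers measure 114 mm over their backs; the gripper's body (76 mm by 85 mm) begins 54 mm behind the grasp point. The pads swing forward as they close: fully open they stand 13 mm farther back than shut.
Start: joints at [0.985, 0.181, 1.607, -0, 1.354, -0.206], TCP at [213.162, 534.044, 231.288] pointing down, gripper open.
Joint ranges: [-2.99, 2.99], [-0.89, 2.07], [0.3, 2.58], [-1.14, 4.28], [0, 2.63], [-3.12, 3.12]. Speed limits (rad/s): [2.57, 2.57, 3.01, 3.14, 3.14, 3.14].

### API

Orientations are given as a rotation vector (axis times angle).
In Python, from cell import bot, read_camera, ticket gives the robot as it stands.
- The arm moves only by the tool drive_tool, never from a script. Its argument "moves" is one flat list of numbers, 7 for each row, row after row: the turn, a rotation vector about the tool's x, y, z in rad, then the shift along the tool's x, y, z in mm, then the opening in per cent of the stroke, from 0 (shut) to 100 (fully open). In form: [wx, wy, wz, x, y, z, gripper, wx, wy, wz, x, y, z, gripper, ...]. A call has 1 to 20 rows; each row is the pose to reach, as a shift and turn from the pose commanded when the call began, along the tool's axes at that moment; what a row does not reach only later rows make up. A row lasts 1/12 s, in which the tool goes at most 41.7 mm and 7.16 degrees, less where a joint would pass 70% of its speed; a pose out of reach is approached as far as the arm can. A call with a gripper value outside its range is refused whole. The fingers move at their own pace and stop on an object; "force" is the grip in N (left out, the last holds). Time passes only in rows, so rows that repeat a pose let the fingers close. It gives the time, the measured TCP pose, the force, the opening and the grip force at its end, in the units of the state.
- bot.get_obs(): the state, without advancing time (a new reading comes with each control period).
- read_camera(name): name is "scene" or "top" or "wrist"; returns a dict with "img" (400x640x3 uint8, blue, green, red), "K" (3x3 intrinsics, pixels), "R" (3x3) and "t" (3): a world point X has camera coordinates R X + t; the wrist camera has in their place "mount" (4x4, takes a point from camera to tool coordinates, whose origin is the TCP and whose axes are the flange's). Camera axes: x right, y down, z forward; pixel columns grow to the right and rows downward; lengths in mm; the calibration is good to about 2 mm. A picture is of the moment at which its call begins: read the wrist's pose just before it. There is no depth.
- ticket.finish_job(): hands the job in; it is judged then, once.
The state is a dict: "t": time; "q": joint angles; "joint_vel": joint speeds; "tau": joint torques, N m; "ee_pos": TCP position; "ee_rot": TCP orientation; "contact_force": force on the tool from outside, world axes, zero at the start; "moment": the same for the moment, N m; "grip_width": opening from 0.0 (shut) to 1.0 (fully open); "grip_force": force on a finger pad.
Only numpy, scipy, OpenCV 4.12 (cv2) and the standard library are available. Lean on these libraries where they do the work, as an engineer would, in place of code of your own. Each camera call takes 0.05 s, during which the arm holds its last target. There are 200 camera calls.

## Working session

There is one attempt and no reset: what is moved stays moved. The work goes in short steps, Python scripts to look and compute and a tool call to move; the robot and the scene stay as the last step left them, time stands still between calls to the robot, and variables do not carry over. Pictures are saved under pics/ and viewed, at most 14 in all, crops included, and the job is handed in when it is done.

Besides the shell and the picture viewer there is one more tool, called after "Request:" by a JSON object that holds its "method" and its "body". drive_tool: Moves the arm, as the interface text tells. Its arguments: {"type":"object","properties":{"moves":{"type":"array"},"force":{"type":"number"}},"required":["moves"]}

```bash
mkdir -p pics; ls; python3 - <<'E'
from cell import bot, read_camera
import cv2,numpy as np
print(bot.get_obs())
for n in("scene","top","wrist"):
    c=read_camera(n); cv2.imwrite(f"pics/{n}0.png",c["img"])
    print(n,{k:np.round(v,4).tolist() for k,v in c.items() if k!="img"})
E
```

```text
pics
{'t': 0.0, 'q': array([ 9.84686948e-01,  1.81551185e-01,  1.60801032e+00,  1.19617443e-05,
        1.35380198e+00, -2.06305757e-01]), 'joint_vel': array([-1.15749561e-03, -1.40404237e-04, -2.61610764e-05,  8.78023341e-04,
       -1.06142852e-03,  6.64121264e-04]), 'tau': array([ 7.27632250e-04, -4.44862318e+01, -3.51340663e+01, -2.43141112e-04,
        9.19444661e-03, -3.24858945e-05]), 'ee_pos': array([212.84436651, 533.55880034, 230.37733376]), 'ee_rot': array([-5.92887552e-01, -3.08443204e+00,  2.55848952e-03]), 'contact_force': array([ 0.03927861, -0.26340175, -1.23017161]), 'moment': array([-0.01488028,  0.05790489,  0.0119238 ]), 'grip_force': 0.0, 'grip_width': 0.9989005414463287}
scene {'K': [[476.0203, 0.0, 318.7381], [0.0, 476.0203, 195.3662], [0.0, 0.0, 1.0]], 'R': [[-0.6283, 0.7777, -0.0199], [0.4988, 0.3831, -0.7775], [-0.5971, -0.4984, -0.6286]], 't': [372.0246, -212.6615, 1434.4489]}
top {'K': [[378.4361, 0.0, 321.7497], [0.0, 378.4361, 201.8313], [0.0, 0.0, 1.0]], 'R': [[0.0275, -0.9995, -0.0136], [-0.9939, -0.0258, -0.1069], [0.1065, 0.0164, -0.9942]], 't': [-8.2483, 572.2278, 845.4352]}
wrist {'K': [[336.2607, 0.0, 315.7102], [0.0, 336.2607, 199.6471], [0.0, 0.0, 1.0]], 'mount': [[0.0003, -0.9447, -0.3279, 85.1447], [1.0, 0.0002, 0.0004, 0.4309], [-0.0003, -0.3279, 0.9447, -142.4887], [0.0, 0.0, 0.0, 1.0]]}
```

View pics/top0.png

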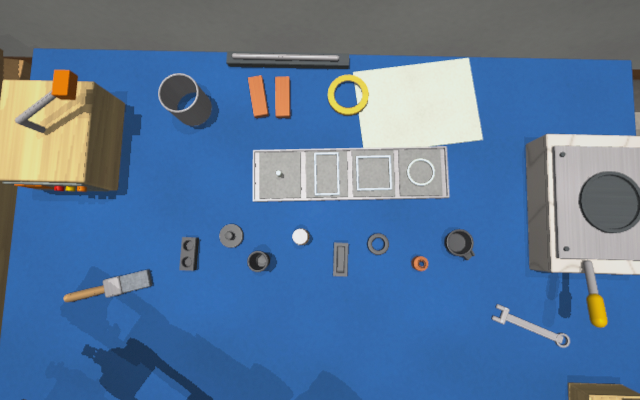

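View pics/scene0.png

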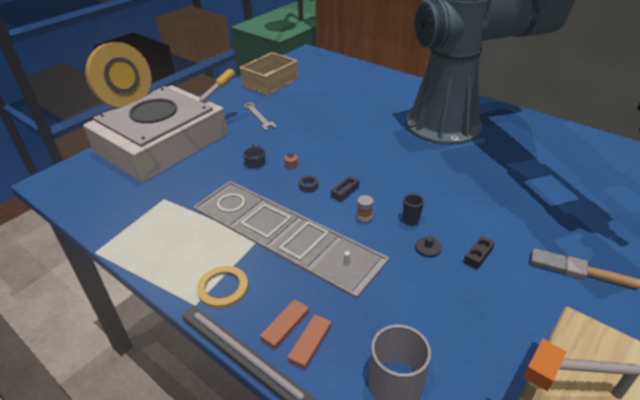

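The top view shows the post nest at (279,174), long at (327,174), square at (375,173) and round at (421,172). The pieces are the lid (231,236), tall crucible (260,261), ingot mould (341,259) and collar (377,244). The look-alikes are the button mould (189,253) and squat crucible (459,243). I'll enlarge this area.

```bash
cat > h.py <<'E'
import numpy as np,cv2
from scipy.spatial.transform import Rotation as Ro
from cell import bot, read_camera
def ray(c,u,v,z,obs=None):
    d=np.linalg.solve(c["K"],[u,v,1.]) 
    if "mount" in c:
        R=Ro.from_rotvec(obs["ee_rot"]).as_matrix();M=c["mount"]
        o=R@M[:3,3]+obs["ee_pos"]; d=R@M[:3,:3]@d
    else: o=-c["R"].T@c["t"]; d=c["R"].T@d
    return (o+d*(z-o[2])/d[2])
E
python3 - <<'E'
import cv2
a=cv2.imread("pics/top0.png")[140:280,170:480]
a=cv2.convertScaleAbs(a,alpha=1.5)
a=cv2.resize(a[:, :],None,fx=2.58,fy=2.58,interpolation=cv2.INTER_CUBIC);cv2.imwrite("pics/topc.png",a)
from h import *
c=read_camera("top")
for n,u,v,z in [("post",279,174,38),("long",327,174,14),("sq",375,173,14),("round",421,172,14),("lid",231,236,32),("cruc",260,261,64),("mould",341,259,24),("collar",377,244,20),("squat",459,243,36),("button",189,253,24),("jar",301,237,50),("trayTL",253,150,10),("trayTR",447,147,10),("trayBL",254,200,10),("trayBR",449,199,10)]:
    print(n,ray(c,u,v,z).round())
E
```

```text
post [634. 108.  38.]
long [641.  -3.  14.]
sq [ 646. -117.   14.]
round [ 651. -226.   14.]
lid [488. 213.  32.]
cruc [435. 138.  64.]
mould [442. -41.  24.]
collar [ 479. -123.   20.]
squat [ 486. -306.   36.]
button [446. 310.  24.]
jar [490.  51.  50.]
trayTL [696. 177.  10.]
trayTR [ 714. -289.   10.]
trayBL [575. 169.  10.]
trayBR [ 589. -293.   10.]
```

View pics/topc.png

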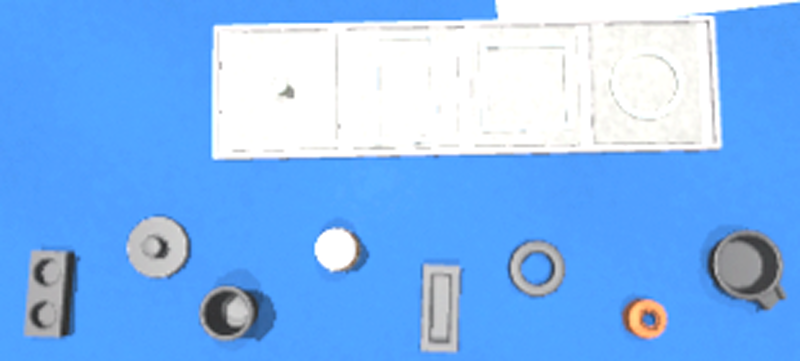

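The enlarged crop gives the collar centre at (537,268), mould (441,307), crucible rim (229,311) and lid disc (159,246), close to my first readings. I'll go above the whole area for one sharper wrist view.

Request:
{"method": "drive_tool", "body": {"moves": [0, 0, -0.38, -476, -363, -70, 100, 0, 0, -0.38, -476, -363, -70, 100, 0, 0, -0.38, -476, -363, -70, 100, 0, 0, -0.38, -476, -363, -70, 100, 0, 0, -0.38, -476, -363, -70, 100, 0, 0, -0.38, -476, -363, -70, 100, 0, 0, -0.38, -476, -363, -70, 100, 0, 0, -0.38, -476, -363, -70, 100, 0, 0, -0.38, -476, -363, -70, 100, 0, 0, -0.38, -476, -363, -70, 100, 0, 0, -0.38, -476, -363, -70, 100, 0, 0, -0.38, -476, -363, -70, 100, 0, 0, -0.38, -476, -363, -70, 100, 0, 0, -0.38, -476, -363, -70, 100, 0, 0, -0.38, -476, -363, -70, 100, 0, 0, -0.38, -476, -363, -70, 100, 0, 0, -0.38, -476, -363, -70, 100, 0, 0, -0.38, -476, -363, -70, 100, 0, 0, -0.38, -476, -363, -70, 100, 0, 0, -0.38, -476, -363, -70, 100]}}

```text
t: 1.87
ee_pos: [520.1, 21.7, 301.2]
ee_rot: [0.003, -3.141, -0.0]
contact_force: [0.5, -0.1, 0.5]
grip_width: 1.0
grip_force: 0.0
```

```bash
python3 - <<'E'
from h import *
import pickle
o=bot.get_obs();c=read_camera("wrist");pickle.dump((o,c),open("w1.pkl","wb"))
print(o["t"],o["ee_pos"],Ro.from_rotvec(o["ee_rot"]).as_matrix().round(4))
cv2.imwrite("pics/w1.png",cv2.resize(cv2.convertScaleAbs(c["img"],alpha=1.3),(800,500),interpolation=cv2.INTER_CUBIC))
E
```

```text
1.8667 [520.06566407  21.73745235 301.20767923] [[-1.0e+00 -2.1e-03 -3.0e-04]
 [-2.1e-03  1.0e+00  2.0e-04]
 [ 3.0e-04  2.0e-04 -1.0e+00]]
```

View pics/w1.png

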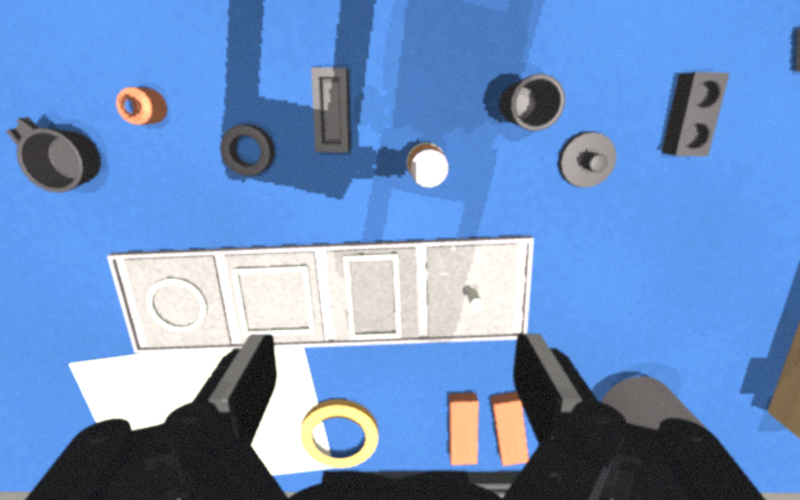

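The view (800 px wide) shows the crucible rim at (537,102), lid disc (588,160), collar (247,149) and mould (330,110). The nests are round (176,305), square (274,299), long (373,297) and the post foot at (470,291).

```bash
python3 - <<'E'
from h import *
import pickle
o,c=pickle.load(open("w1.pkl","rb"))
for n,u,v,z in [("cruc",537,102,64),("lid",588.5,160,10),("knob",599,160,32),("collar",247,149,20),("mould",330.5,110,24),("mTop",329,67.5,24),("mBot",331.5,152.5,24),("round",176,305,14),("sq",274,299,14),("long",373,297,14),("lT",372,255,14),("lB",374.5,338,14),("postfoot",470,291,8),("posttop",475,298,38),("TL",110,256,10),("TR",533,238,10),("BL",135,351,10),("BR",527,338,10)]:
    print(n,ray(c,u/1.25,v/1.25,z,o).round(1))
E
```

```text
cruc [433.4 143.7  64. ]
lid [488.7 219.7  10. ]
knob [486.  219.8  32. ]
collar [ 477.6 -123.    20. ]
mould [440.9 -38.4  24. ]
mTop [403.8 -38.1  24. ]
mBot [480.4 -39.3  24. ]
round [ 651.3 -225.    14. ]
sq [ 643.5 -113.2   14. ]
long [640.8  -1.5  14. ]
lT [590.5  -1.9  14. ]
lB [ 6.935e+02 -6.000e-01  1.400e+01]
postfoot [635.9 108.4   8. ]
posttop [630.3 108.3  38. ]
TL [ 593.8 -289.7   10. ]
TR [572.  172.4  10. ]
BL [ 714.2 -286.4   10. ]
BR [695.6 178.9  10. ]
```

Request:
{"method": "drive_tool", "body": {"moves": [0, 0, 0, 86, 121, 180, 100, 0, 0, 0, 86, 121, 180, 100, 0, 0, 0, 86, 121, 180, 100, 0, 0, 0, 86, 121, 180, 100, 0, 0, 0, 86, 121, 180, 100, 0, 0, 0, 86, 121, 180, 100, 0, 0, 0, 86, 121, 180, 100, 0, 0, 0, 86, 121, 210, 100, 0, 0, 0, 86, 121, 240, 100, 0, 0, 0, 86, 121, 265, 100, 0, 0, 0, 86, 121, 277, 100, 0, 0, 0, 86, 121, 277, 100, 0, 0, 0, 86, 121, 277, 30, 0, 0, 0, 86, 121, 277, 30, 0, 0, 0, 86, 121, 277, 30, 0, 0, 0, 86, 121, 277, 30, 0, 0, 0, 86, 121, 277, 30, 0, 0, 0, 86, 121, 277, 30, 0, 0, 0, 86, 121, 277, 30, 0, 0, 0, 86, 121, 277, 30], "force": 50}}

```text
t: 3.58
ee_pos: [436.4, 141.6, 26.1]
ee_rot: [-0.001, 3.138, 0.001]
contact_force: [-0.5, 0.9, 5.7]
grip_width: 0.518
grip_force: 50.1
```

Request:
{"method": "drive_tool", "body": {"moves": [0, 0, 0, 0, 0, -10, 30, 0, 0, 0, 0, 0, -40, 30, 0, 0, 0, 0, 0, -80, 30, 0, 0, 0, 0, 0, -110, 30, 0, 0, 0, -15, -25, -124, 30, 0, 0, 0, -35, -59, -124, 30, 0, 0, 0, -55, -93, -124, 30, 0, 0, 0, -75, -128, -124, 30, 0, 0, 0, -95, -162, -124, 30, 0, 0, 0, -115, -196, -124, 30, 0, 0, 0, -135, -230, -124, 30, 0, 0, 0, -155, -264, -124, 30, 0, 0, 0, -175, -298, -124, 30, 0, 0, 0, -192, -327, -124, 30, 0, 0, 0, -205, -349, -115, 30, 0, 0, 0, -213, -361, -100, 30, 0, 0, 0, -216, -367, -80, 30, 0, 0, 0, -216, -367, -60, 30, 0, 0, 0, -216, -367, -60, 30, 0, 0, 0, -216, -367, -60, 30]}}

```text
t: 5.25
ee_pos: [649.5, -224.9, 83.6]
ee_rot: [0.0, -3.139, -0.003]
contact_force: [0.5, -0.3, -0.6]
grip_width: 0.519
grip_force: 51.5
```

```bash
python3 - <<'E'
from h import *
import pickle
o=bot.get_obs();c=read_camera("wrist");pickle.dump((o,c),open("w2.pkl","wb"))
print(o["t"],o["ee_pos"],o["ee_rot"])
cv2.imwrite("pics/w2.png",cv2.resize(cv2.convertScaleAbs(c["img"],alpha=1.3),(800,500),interpolation=cv2.INTER_CUBIC))
E
```

```text
5.25 [ 649.48414178 -224.92663829   83.55174051] [ 2.04816532e-04 -3.13855492e+00 -2.59837701e-03]
```

View pics/w2.png

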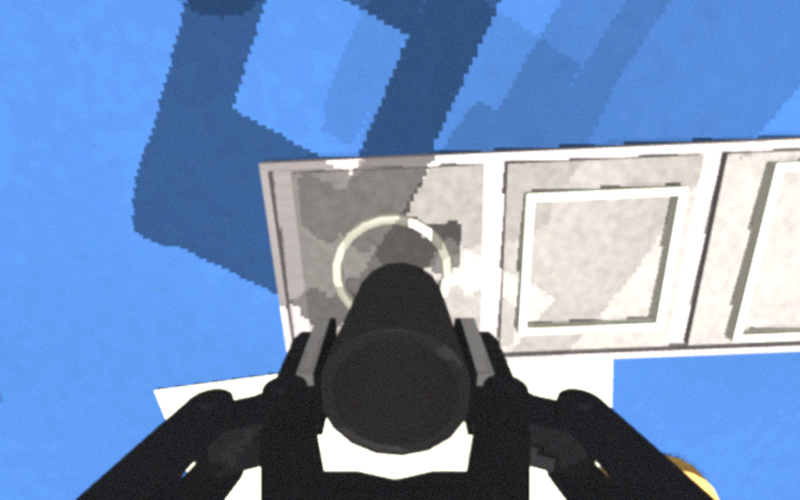

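The ring wall's outer edges are at u=333 and 452, top v=214. The crucible's rim is centred near (398,391). The square nest's outer corners are (523,194), (690,186), (662,328) and (517,335).

```bash
python3 - <<'E'
from h import *
import pickle
o,c=pickle.load(open("w2.pkl","rb"))
p=lambda u,v,z:ray(c,u/1.25,v/1.25,z,o).round(1)
print("rim",p(398,391,121.5),"L",p(333,272,14),"R",p(452,272,14),"T",p(392,214,14)+[33,0,0])
print("rim near/far",p(398,328,121.5),p(398,455,121.5))
q=[p(523,194,14),p(690,186,14),p(662,328,14),p(517,335,14)];print(q,np.mean(q,0))
E
```

```text
rim [ 645.6 -223.4  121.5] L [ 650.8 -257.7   14. ] R [ 650.9 -192.9   14. ] T [ 651.4 -225.5   14. ]
rim near/far [ 624.4 -223.4  121.5] [ 669.8 -223.3  121.5]
[array([ 607.9, -158.6,   14. ]), array([603.8, -74. ,  14. ]), array([685.4, -71.3,  14. ]), array([ 689.9, -153.8,   14. ])] [ 646.75  -114.425   14.   ]
```

Request:
{"method": "drive_tool", "body": {"moves": [0, 0, 0, -4, -2, 0, 30, 0, 0, 0, -4, -2, 15, 30, 0, 0, 0, -4, -2, 30, 30, 0, 0, 0, -4, -2, 38, 30, 0, 0, 0, -4, -2, 43, 30, 0, 0, 0, -4, -2, 46, 30, 0, 0, 0, -4, -2, 48, 30, 0, 0, 0, -4, -2, 49, 30, 0, 0, 0, -4, -2, 49, 30]}}

```text
t: 6.05
ee_pos: [654.9, -227.6, 35.4]
ee_rot: [-0.0, 3.141, -0.0]
contact_force: [0.1, -0.5, 0.0]
grip_width: 0.52
grip_force: 51.5
```

Request:
{"method": "drive_tool", "body": {"moves": [0, 0, 0, 0, 0, 0.5, 30, 0, 0, 0, 0, 0, 1, 30, 0, 0, 0, 0, 0, 1.5, 30, 0, 0, 0, 0, 0, 1.5, 30]}}

```text
t: 6.38
ee_pos: [655.0, -227.7, 34.3]
ee_rot: [-0.0, 3.141, -0.001]
contact_force: [-0.5, 0.8, -0.0]
grip_width: 0.518
grip_force: 51.5
```

Request:
{"method": "drive_tool", "body": {"moves": [0, 0, 0, 0, 0, 0.5, 30, 0, 0, 0, 0, 0, 1, 30, 0, 0, 0, 0, 0, 1.5, 30, 0, 0, 0, 0, 0, 1.5, 30]}}

```text
t: 6.72
ee_pos: [655.6, -227.7, 34.1]
ee_rot: [-0.001, 3.14, -0.001]
contact_force: [-2.1, 1.8, 8.1]
grip_width: 0.519
grip_force: 52.1
```

Request:
{"method": "drive_tool", "body": {"moves": [0, 0, 0, 0, 0, 0, 55, 0, 0, 0, 0, 0, 0, 60, 0, 0, 0, 0, 0, 0, 75, 0, 0, 0, 0, 0, 0, 90, 0, 0, 0, 0, 0, 0, 90, 0, 0, 0, 0, 0, 0, 90, 0, 0, 0, 0, 0, -15, 90, 0, 0, 0, 0, 0, -50, 90, 0, 0, 0, 0, 0, -90, 90, 0, 0, 0, 0, 0, -110, 90]}}

```text
t: 7.55
ee_pos: [656.7, -228.5, 148.6]
ee_rot: [-0.0, 3.136, -0.005]
contact_force: [1.3, -0.5, 0.8]
grip_width: 0.901
grip_force: 0.0
```

```bash
python3 - <<'E'
from h import *
import pickle
o=bot.get_obs();c=read_camera("wrist");pickle.dump((o,c),open("w3.pkl","wb"))
print(o["t"],o["ee_pos"],o["ee_rot"],o["grip_width"])
cv2.imwrite("pics/w3.png",cv2.convertScaleAbs(c["img"],alpha=1.3))
E
```

```text
7.55 [ 656.7150084  -228.54220826  148.59074609] [-4.64785934e-04  3.13589106e+00 -4.89635007e-03] 0.9012026502620614
```

View pics/w3.png

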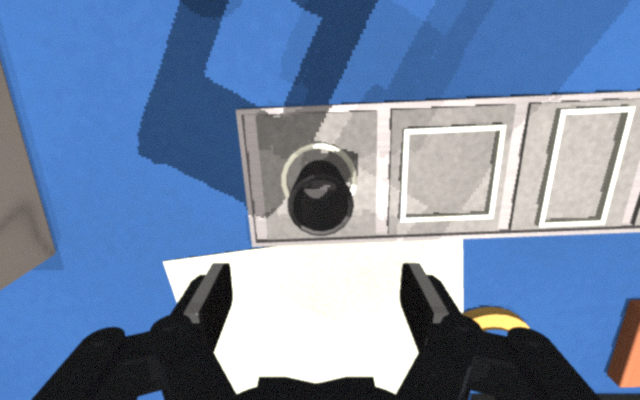

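The crucible stands upright inside the ring wall, with its rim centred at (320,204). Next is the lid.

Request:
{"method": "drive_tool", "body": {"moves": [0, 0, 0, 10, 27, 0, 60, 0, 0, 0, 24, 63, 0, 60, 0, 0, 0, 39, 102, 0, 60, 0, 0, 0, 54, 141, 0, 60, 0, 0, 0, 69, 180, 0, 60, 0, 0, 0, 84, 220, 0, 60, 0, 0, 0, 98, 259, 0, 60, 0, 0, 0, 113, 298, 0, 60, 0, 0, 0, 128, 337, 0, 60, 0, 0, 0, 143, 376, 0, 60, 0, 0, 0, 157, 415, 10, 60, 0, 0, 0, 168, 440, 30, 60, 0, 0, 0, 169, 447, 50, 60, 0, 0, 0, 169, 447, 60, 60, 0, 0, 0, 169, 447, 60, 60, 0, 0, 0, 169, 447, 60, 60]}}

```text
t: 8.93
ee_pos: [486.0, 218.7, 82.6]
ee_rot: [-0.001, -3.141, 0.001]
contact_force: [1.1, -0.2, -0.3]
grip_width: 0.601
grip_force: 0.0
```

```bash
python3 - <<'E'
from h import *
import pickle
o,c=pickle.load(open("w3.pkl","rb"));print("cruc",ray(c,320.5,204,72,o))
o=bot.get_obs();c=read_camera("wrist");pickle.dump((o,c),open("w4.pkl","wb"))
print(o["t"],o["ee_pos"],o["ee_rot"],o["grip_width"])
cv2.imwrite("pics/w4.png",cv2.convertScaleAbs(c["img"],alpha=1.6))
E
```

```text
cruc [ 651.42859407 -224.80144856   72.        ]
8.9333 [485.97595162 218.69976006  82.57635821] [-5.37795655e-04 -3.14122073e+00  6.14476813e-04] 0.6012936015336398
```

View pics/w4.png

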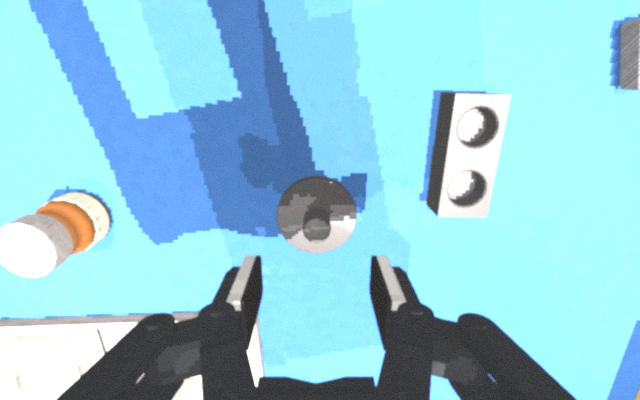

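The lid's knob top is at (317,230), with its disc centred at (317,214) between the fingers.

```bash
python3 - <<'E'
from h import *
import pickle
o,c=pickle.load(open("w4.pkl","rb"));print(ray(c,317,230,32,o),ray(c,317.5,214,10,o))
E
```

```text
[488.18662161 220.14558675  32.        ] [486.09796591 220.56503818  10.        ]
```

Request:
{"method": "drive_tool", "body": {"moves": [0, 0, 0, -1, 1.5, 25, 50, 0, 0, 0, -1, 1.5, 45, 50, 0, 0, 0, -1, 1.5, 58, 50, 0, 0, 0, -1, 1.5, 65, 50, 0, 0, 0, -1, 1.5, 68, 50, 0, 0, 0, -1, 1.5, 68, 50, 0, 0, 0, -1, 1.5, 68, 5, 0, 0, 0, -1, 1.5, 68, 5, 0, 0, 0, -1, 1.5, 68, 5, 0, 0, 0, -1, 1.5, 68, 5, 0, 0, 0, -1, 1.5, 68, 5, 0, 0, 0, -1, 1.5, 68, 5, 0, 0, 0, -1, 1.5, 68, 5, 0, 0, 0, -1, 1.5, 68, 5], "force": 60}}

```text
t: 10.15
ee_pos: [487.8, 221.1, 15.7]
ee_rot: [-0.001, 3.139, 0.0]
contact_force: [-0.8, -1.7, 6.5]
grip_width: 0.181
grip_force: 58.7
```

Request:
{"method": "drive_tool", "body": {"moves": [0, 0, 0, 0, 0, -5, 5, 0, 0, 0, 0, 0, -25, 5, 0, 0, 0, 0, 0, -50, 5, 0, 0, 0, -7, -15, -70, 5, 0, 0, 0, -20, -42, -75, 5, 0, 0, 0, -35, -74, -75, 5, 0, 0, 0, -50, -106, -75, 5, 0, 0, 0, -65, -138, -75, 5, 0, 0, 0, -80, -170, -75, 5, 0, 0, 0, -95, -202, -75, 5, 0, 0, 0, -110, -234, -75, 5, 0, 0, 0, -125, -265, -75, 5, 0, 0, 0, -140, -295, -75, 5, 0, 0, 0, -150, -318, -75, 5, 0, 0, 0, -157, -331, -75, 5, 0, 0, 0, -159, -335, -65, 5, 0, 0, 0, -159, -335, -55, 5, 0, 0, 0, -159, -335, -50, 5, 0, 0, 0, -159, -335, -50, 5, 0, 0, 0, -159, -335, -50, 5]}}

```text
t: 11.82
ee_pos: [644.5, -112.3, 63.1]
ee_rot: [0.003, -3.139, -0.002]
contact_force: [0.1, -0.2, 0.2]
grip_width: 0.18
grip_force: 58.6
```

```bash
python3 - <<'E'
from h import *
import pickle
o=bot.get_obs();c=read_camera("wrist");pickle.dump((o,c),open("w5.pkl","wb"))
print(o["t"],o["ee_pos"],o["ee_rot"],o["grip_width"])
cv2.imwrite("pics/w5.png",cv2.convertScaleAbs(c["img"],alpha=1.4))
E
```

```text
11.8167 [ 644.50217302 -112.26008492   63.0765125 ] [ 2.66846080e-03 -3.13911605e+00 -1.78274446e-03] 0.18025293032789227
```

View pics/w5.png

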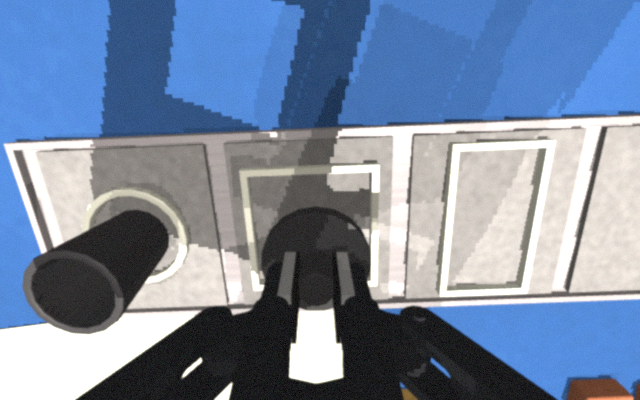

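The lid is held level above the square nest. The square nest's corners are about (239,171), (381,163), (379,285) and (254,291), and the disc's front edge is at (316,207) with sides at u=262 and 370. The long nest's outer corners are (448,144), (554,140), (528,291) and (440,294).

```bash
python3 - <<'E'
from h import *
import pickle
o,c=pickle.load(open("w5.pkl","rb"))
p=lambda u,v,z:ray(c,u,v,z,o).round(1)
q=[p(239,171,14),p(381,163,14),p(379,285,14),p(254,291,14)];print(q,np.mean(q,0))
q=[p(448,144,14),p(554,140,14),p(528,291,14),p(440,294,14)];print(q,np.mean(q,0))
zt=63.1-15.7+10
print(p(316,207,zt)+[28,0,0],p(262,245,zt),p(370,245,zt))
E
```

```text
[array([ 608.3, -156.6,   14. ]), array([603.3, -73.7,  14. ]), array([685.6, -69.6,  14. ]), array([ 690.3, -152.5,   14. ])] [ 646.875 -113.1     14.   ]
[array([592.2, -36.1,  14. ]), array([589.8,  23.9,  14. ]), array([690.1,  30. ,  14. ]), array([692.5, -28.4,  14. ])] [641.15  -2.65  14.  ]
[ 642.7 -111.5   57.4] [ 634.5 -137.9   57.4] [634.4 -85.1  57.4]
```

Request:
{"method": "drive_tool", "body": {"moves": [0, 0, 0, -2, -1.5, 10, 5, 0, 0, 0, -2, -1.5, 20, 5, 0, 0, 0, -2, -1.5, 28, 5, 0, 0, 0, -2, -1.5, 33, 5, 0, 0, 0, -2, -1.5, 36, 5, 0, 0, 0, -2, -1.5, 37, 5, 0, 0, 0, -2, -1.5, 38, 5, 0, 0, 0, -2, -1.5, 39, 5, 0, 0, 0, -2, -1.5, 39, 5]}}

```text
t: 12.62
ee_pos: [647.9, -115.7, 25.5]
ee_rot: [-0.0, 3.141, -0.0]
contact_force: [0.2, -0.5, -1.3]
grip_width: 0.176
grip_force: 58.6
```

Request:
{"method": "drive_tool", "body": {"moves": [0, 0, 0, 0, 0, 0.5, 5, 0, 0, 0, 0, 0, 1, 5, 0, 0, 0, 0, 0, 1.5, 5, 0, 0, 0, 0, 0, 2, 5, 0, 0, 0, 0, 0, 2.5, 5, 0, 0, 0, 0, 0, 2.5, 5]}}

```text
t: 13.12
ee_pos: [647.8, -115.6, 23.8]
ee_rot: [-0.001, 3.142, -0.0]
contact_force: [-3.1, 0.9, 6.7]
grip_width: 0.181
grip_force: 59.2
```

Request:
{"method": "drive_tool", "body": {"moves": [0, 0, 0, 0, 0, 0, 22, 0, 0, 0, 0, 0, 0, 30, 0, 0, 0, 0, 0, 0, 45, 0, 0, 0, 0, 0, 0, 50, 0, 0, 0, 0, 0, 0, 50, 0, 0, 0, 0, 0, -10, 50, 0, 0, 0, 0, 0, -40, 50, 0, 0, 0, 0, 0, -80, 50, 0, 0, 0, 10, 4, -95, 70, 0, 0, 0, 40, 15, -95, 70, 0, 0, 0, 80, 30, -95, 70, 0, 0, 0, 119, 44, -95, 70, 0, 0, 0, 155, 58, -95, 70, 0, 0, 0, 185, 69, -90, 70, 0, 0, 0, 203, 76, -80, 70, 0, 0, 0, 206, 77, -70, 70, 0, 0, 0, 206, 77, -65, 70, 0, 0, 0, 206, 77, -65, 70, 0, 0, 0, 206, 77, -65, 70]}}

```text
t: 14.7
ee_pos: [443.1, -39.3, 88.2]
ee_rot: [0.0, 3.141, -0.001]
contact_force: [-0.1, 0.0, -0.3]
grip_width: 0.699
grip_force: 0.0
```

```bash
python3 - <<'E'
from h import *
import pickle
o=bot.get_obs();c=read_camera("wrist");pickle.dump((o,c),open("w6.pkl","wb"))
print(o["t"],o["ee_pos"],o["ee_rot"],o["grip_width"])
cv2.imwrite("pics/w6.png",cv2.convertScaleAbs(c["img"],alpha=1.6))
E
```

```text
14.7 [443.13389414 -39.2909886   88.21395988] [ 1.56615628e-04  3.14055812e+00 -6.63645038e-04] 0.6986450019669423
```

View pics/w6.png

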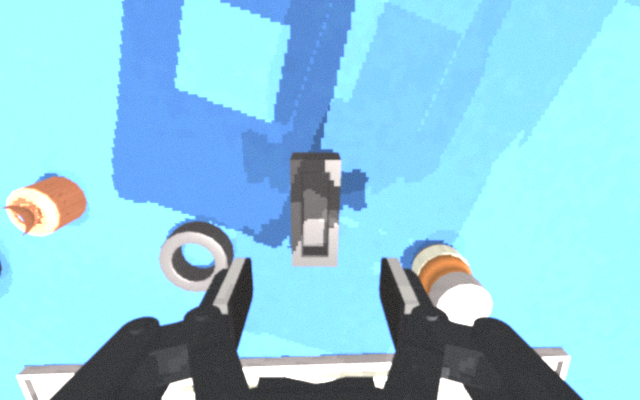

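The mould's top face runs from (291,157) to (338,266), nearly square to the fingers. The collar's top is centred near (197,257).

```bash
python3 - <<'E'
from h import *
import pickle
o,c=pickle.load(open("w6.pkl","rb"))
p=lambda u,v,z:ray(c,u,v,z,o).round(1)
q=[p(291,157,24),p(341,157,24),p(338,266,24),p(292,266,24)];print(q,np.mean(q,0),p(197,257,20))
E
```

```text
[array([401.9, -54.1,  24. ]), array([401.9, -22.9,  24. ]), array([479.1, -23.1,  24. ]), array([479.1, -55.2,  24. ])] [440.5   -38.825  24.   ] [ 474.2 -122.4   20. ]
```

Request:
{"method": "drive_tool", "body": {"moves": [0, 0, 0, 2, 0.5, 25, 70, 0, 0, 0, 2, 0.5, 45, 70, 0, 0, 0, 2, 0.5, 60, 70, 0, 0, 0, 2, 0.5, 72, 70, 0, 0, 0, 2, 0.5, 79, 70, 0, 0, 0, 2, 0.5, 79, 70, 0, 0, 0, 2, 0.5, 79, 20, 0, 0, 0, 2, 0.5, 79, 20, 0, 0, 0, 2, 0.5, 79, 20, 0, 0, 0, 2, 0.5, 79, 20, 0, 0, 0, 2, 0.5, 79, 20, 0, 0, 0, 2, 0.5, 79, 20, 0, 0, 0, 2, 0.5, 79, 20, 0, 0, 0, 2, 0.5, 79, 20], "force": 60}}

```text
t: 15.92
ee_pos: [440.9, -38.5, 10.0]
ee_rot: [-0.0, 3.139, -0.001]
contact_force: [-0.0, -0.6, 6.5]
grip_width: 0.358
grip_force: 60.2
```

Request:
{"method": "drive_tool", "body": {"moves": [0, 0, 0, 0, 0, -5, 20, 0, 0, 0, 0, 0, -20, 20, 0, 0, 0, 0, 0, -45, 20, 0, 0, 0, 0, 0, -65, 20, 0, 0, -0.04, -15, 2, -75, 20, 0, 0, -0.04, -40, 7, -75, 20, 0, 0, -0.04, -70, 13, -75, 20, 0, 0, -0.04, -100, 18, -75, 20, 0, 0, -0.04, -130, 23, -75, 20, 0, 0, -0.04, -160, 29, -75, 20, 0, 0, -0.04, -185, 33, -75, 20, 0, 0, -0.04, -197, 36, -70, 20, 0, 0, -0.04, -200, 36, -60, 20, 0, 0, -0.04, -200, 36, -50, 20, 0, 0, -0.04, -200, 36, -50, 20, 0, 0, -0.04, -200, 36, -50, 20]}}

```text
t: 17.25
ee_pos: [637.2, -1.9, 57.0]
ee_rot: [0.063, -3.137, -0.001]
contact_force: [-0.6, 0.2, -0.6]
grip_width: 0.356
grip_force: 59.5
```

```bash
python3 - <<'E'
from h import *
import pickle
o=bot.get_obs();c=read_camera("wrist");pickle.dump((o,c),open("w7.pkl","wb"))
print(o["t"],o["ee_pos"],o["ee_rot"],o["grip_width"])
cv2.imwrite("pics/w7.png",cv2.convertScaleAbs(c["img"],alpha=1.4))
E
```

```text
17.25 [637.19061017  -1.90232568  57.00896854] [ 6.26094704e-02 -3.13667624e+00 -1.31318120e-03] 0.3564950691205877
```

View pics/w7.png

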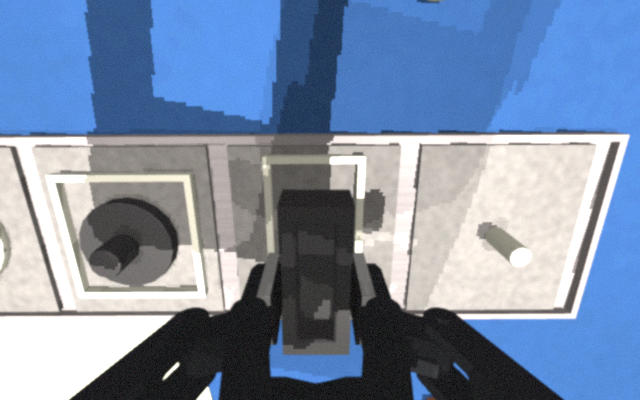

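The mould is aligned with the long nest, whose front wall corners are (264,157) and (366,156). The lid sits inside the square nest, with its disc near (128,241). The post's foot is near (488,231) and its top at (520,255).

```bash
python3 - <<'E'
from h import *
import pickle
o,c=pickle.load(open("w7.pkl","rb"))
p=lambda u,v,z:ray(c,u,v,z,o).round(1)
print(p(264,157,14),p(366,156,14),p(315,156.5,14)+[51,2,0])
print("lid",p(128.5,241,18),"post",p(488,231,8),p(520.5,255.5,38))
print("mould front",p(282,192,71),p(353,192,71),p(317,353,71))
E
```

```text
[592.4 -32.   14. ] [589.6  25.   14. ] [642.   -1.5  14. ]
lid [ 645.6 -112.6   18. ] post [634.9 106.2   8. ] [635.7 109.4  38. ]
mould front [594.3 -16.6  71. ] [593.2  12.   71. ] [674.7   0.9  71. ]
```

Request:
{"method": "drive_tool", "body": {"moves": [0, 0, 0, -2, 0, 10, 20, 0, 0, 0, -2, 0, 18, 20, 0, 0, 0, -2, 0, 25, 20, 0, 0, 0, -2, 0, 30, 20, 0, 0, 0, -2, 0, 33, 20, 0, 0, 0, -2, 0, 33, 20, 0, 0, 0, -2, 0, 33, 20]}}

```text
t: 17.88
ee_pos: [641.6, -1.9, 25.5]
ee_rot: [0.063, -3.141, -0.0]
contact_force: [-0.3, 0.5, -0.6]
grip_width: 0.356
grip_force: 59.5
```

Request:
{"method": "drive_tool", "body": {"moves": [0, 0, 0, 0, 0, 2, 20, 0, 0, 0, 0, 0, 4, 20, 0, 0, 0, 0, 0, 5.5, 20, 0, 0, 0, 0, 0, 6.5, 20, 0, 0, 0, 0, 0, 7, 20, 0, 0, 0, 0, 0, 7.5, 20, 0, 0, 0, 0, 0, 8, 20, 0, 0, 0, 0, 0, 8.5, 20, 0, 0, 0, 0, 0, 8.5, 20]}}

```text
t: 18.63
ee_pos: [641.7, -1.9, 18.0]
ee_rot: [0.063, -3.141, 0.0]
contact_force: [-3.3, 0.4, 4.8]
grip_width: 0.359
grip_force: 60.2
```

Request:
{"method": "drive_tool", "body": {"moves": [0, 0, 0, 0, 0, 0, 40, 0, 0, 0, 0, 0, 0, 50, 0, 0, 0, 0, 0, 0, 60, 0, 0, 0, 0, 0, 0, 60, 0, 0, 0, 0, 0, 0, 60, 0, 0, 0, 0, 0, -10, 60, 0, 0, 0, 0, 0, -40, 60, 0, 0, 0, 0, 0, -75, 60, 0, 0, 0.04, 15, -10, -85, 90, 0, 0, 0.04, 45, -30, -85, 90, 0, 0, 0.04, 78, -52, -85, 90, 0, 0, 0.04, 110, -73, -80, 90, 0, 0, 0.04, 140, -94, -75, 90, 0, 0, 0.04, 163, -109, -65, 90, 0, 0, 0.04, 170, -114, -60, 90, 0, 0, 0.04, 170, -114, -60, 90, 0, 0, 0.04, 170, -114, -60, 90, 0, 0, 0.04, 170, -114, -60, 90]}}

```text
t: 20.13
ee_pos: [478.0, -122.6, 78.2]
ee_rot: [-0.001, 3.14, -0.001]
contact_force: [0.4, -0.1, -0.4]
grip_width: 0.899
grip_force: 0.0
```

```bash
python3 - <<'E'
from h import *
import pickle
o=bot.get_obs();c=read_camera("wrist");pickle.dump((o,c),open("w8.pkl","wb"))
print(o["t"],o["ee_pos"],o["ee_rot"],o["grip_width"])
cv2.imwrite("pics/w8.png",cv2.convertScaleAbs(c["img"],alpha=1.6))
E
```

```text
20.1333 [ 478.01460786 -122.58456535   78.21165949] [-9.70691355e-04  3.13965873e+00 -9.38282045e-04] 0.8992685218921563
```

View pics/w8.png

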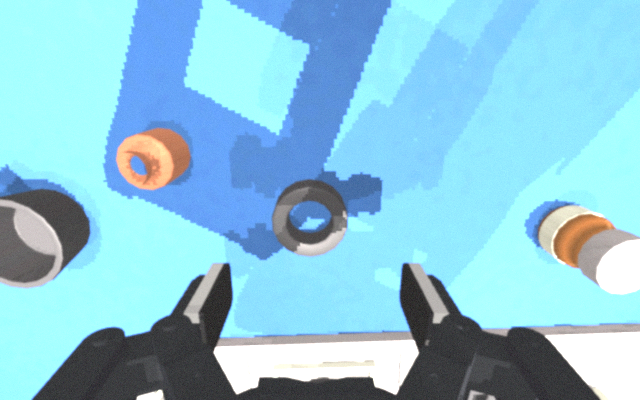

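The collar's top ring is centred near (309.5,219), between the fingers.

```bash
python3 - <<'E'
from h import *
import pickle
o,c=pickle.load(open("w8.pkl","rb"))
print(ray(c,309.5,219,20,o))
E
```

```text
[ 476.05810939 -125.96560821   20.        ]
```

Request:
{"method": "drive_tool", "body": {"moves": [0, 0, 0, 1.5, -3, 25, 85, 0, 0, 0, 1.5, -3, 45, 85, 0, 0, 0, 1.5, -3, 58, 85, 0, 0, 0, 1.5, -3, 66, 85, 0, 0, 0, 1.5, -3, 71, 85, 0, 0, 0, 1.5, -3, 71, 85, 0, 0, 0, 1.5, -3, 71, 40, 0, 0, 0, 1.5, -3, 71, 40, 0, 0, 0, 1.5, -3, 71, 40, 0, 0, 0, 1.5, -3, 71, 40, 0, 0, 0, 1.5, -3, 71, 40, 0, 0, 0, 1.5, -3, 71, 40, 0, 0, 0, 1.5, -3, 71, 40, 0, 0, 0, 1.5, -3, 71, 40], "force": 50}}

```text
t: 21.35
ee_pos: [475.9, -126.0, 7.8]
ee_rot: [-0.0, 3.14, -0.001]
contact_force: [-1.8, 1.3, 5.6]
grip_width: 0.561
grip_force: 50.5
```

Request:
{"method": "drive_tool", "body": {"moves": [0, 0, 0, 0, 0, -5, 40, 0, 0, 0, 0, 0, -25, 40, 0, 0, 0, 0, 0, -50, 40, 0, 0, 0, -5, 8, -70, 40, 0, 0, 0, -20, 30, -75, 40, 0, 0, 0, -39, 58, -75, 40, 0, 0, 0, -59, 87, -75, 40, 0, 0, 0, -79, 116, -75, 40, 0, 0, 0, -99, 145, -75, 40, 0, 0, 0, -119, 174, -75, 40, 0, 0, 0, -137, 201, -75, 40, 0, 0, 0, -150, 221, -75, 40, 0, 0, 0, -158, 232, -75, 40, 0, 0, 0, -159.5, 234.5, -75, 40, 0, 0, 0, -159.5, 234.5, -75, 40, 0, 0, 0, -159.5, 234.5, -75, 40, 0, 0, 0, -159.5, 234.5, -75, 40]}}

```text
t: 22.77
ee_pos: [633.8, 107.8, 81.4]
ee_rot: [-0.001, -3.141, 0.0]
contact_force: [0.4, -0.9, -1.0]
grip_width: 0.555
grip_force: 51.6
```

```bash
python3 - <<'E'
from h import *
import pickle
o=bot.get_obs();c=read_camera("wrist");pickle.dump((o,c),open("w9.pkl","wb"))
print(o["t"],o["ee_pos"],o["ee_rot"],o["grip_width"])
cv2.imwrite("pics/w9.png",cv2.convertScaleAbs(c["img"],alpha=1.4))
E
```

```text
22.7667 [633.76601962 107.75587057  81.37088157] [-1.32896063e-03 -3.14102575e+00  4.61482820e-04] 0.5554328331348984
```

View pics/w9.png

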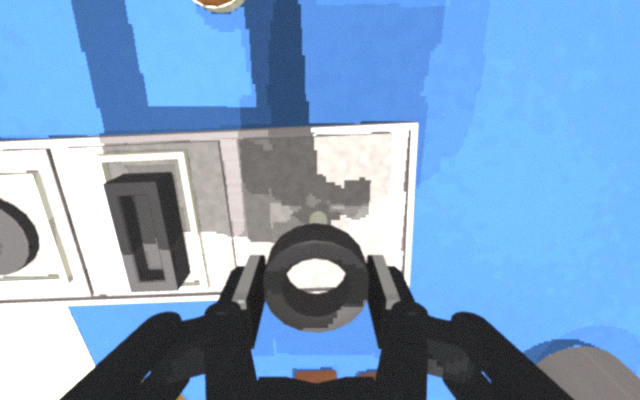

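The mould lies in the long nest. The collar's top ring is centred near (316,277), and the post's pale body shows at u=318, v≈216, just past the ring's front edge.

```bash
python3 - <<'E'
from h import *
import pickle
o,c=pickle.load(open("w9.pkl","rb"))
p=lambda u,v,z:ray(c,u,v,z,o).round(1)
print("post",p(318,217,30),p(318,208,8),p(318,222,38),"collar",p(316,277,93.6))
q=[p(103,155,14),p(189,153,14)];print(q); print("mould",p(104,183,32),p(172,176,32),p(189,289,32),p(127,289,32))
E
```

```text
post [627.5 109.8  30. ] [629.8 110.    8. ] [627.5 109.8  38. ] collar [630.5 108.5  93.6]
[array([591.7, -25.9,  14. ]), array([590.5,  28.5,  14. ])]
mould [604.9 -17.3  32. ] [600.6  23.7  32. ] [678.3  24.1  32. ] [678.2 -17.2  32. ]
```

Request:
{"method": "drive_tool", "body": {"moves": [0, 0, 0, -0.5, 1, 10, 40, 0, 0, 0, -0.5, 1, 20, 40, 0, 0, 0, -0.5, 1, 26, 40, 0, 0, 0, -0.5, 1, 28, 40, 0, 0, 0, -0.5, 1, 28, 40, 0, 0, 0, -0.5, 1, 28, 40]}}

```text
t: 23.32
ee_pos: [634.6, 109.8, 52.9]
ee_rot: [0.0, -3.141, 0.0]
contact_force: [0.3, 0.3, -0.5]
grip_width: 0.555
grip_force: 51.6
```

```bash
python3 - <<'E'
from h import *
import pickle
o=bot.get_obs();c=read_camera("wrist");pickle.dump((o,c),open("w10.pkl","wb"))
print(o["t"],o["ee_pos"],o["ee_rot"],o["grip_width"])
cv2.imwrite("pics/w10.png",cv2.resize(cv2.convertScaleAbs(c["img"],alpha=1.6)[120:380,200:440],(720,780//1)[:2])[:600])
E
```

```text
23.3167 [634.64362667 109.75305848  52.85410724] [ 2.15866663e-04 -3.14087191e+00  2.14896140e-05] 0.5547003634585318
```

View pics/w10.png

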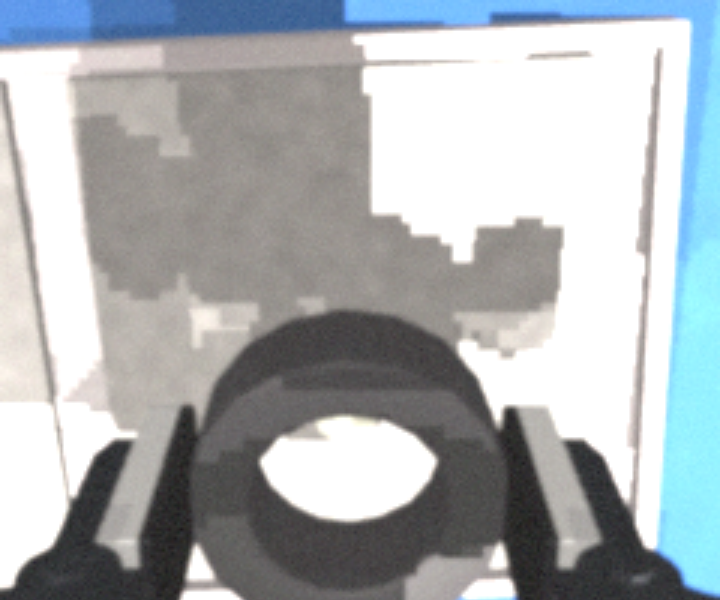

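The post shows through the hole's upper side at about (317,262) in full-frame pixels, so it's centred across the grip. I'll lower slowly and watch the force.

Request:
{"method": "drive_tool", "body": {"moves": [0, 0, 0, 0, 0, 4, 40, 0, 0, 0, 0, 0, 8, 40, 0, 0, 0, 0, 0, 11, 40, 0, 0, 0, 0, 0, 13, 40, 0, 0, 0, 0, 0, 15, 40, 0, 0, 0, 0, 0, 17, 40, 0, 0, 0, 0, 0, 17, 40]}}

```text
t: 23.95
ee_pos: [634.5, 109.8, 35.7]
ee_rot: [0.0, -3.141, 0.0]
contact_force: [-0.7, -0.2, -0.5]
grip_width: 0.557
grip_force: 51.6
```

The collar's underside is now at 28 mm, below the 38 mm post top, with no contact, so the post is in the hole.

Request:
{"method": "drive_tool", "body": {"moves": [0, 0, 0, 0, 0, 5, 40, 0, 0, 0, 0, 0, 10, 40, 0, 0, 0, 0, 0, 14, 40, 0, 0, 0, 0, 0, 17, 40, 0, 0, 0, 0, 0, 18.5, 40, 0, 0, 0, 0, 0, 19.5, 40, 0, 0, 0, 0, 0, 20.5, 40, 0, 0, 0, 0, 0, 21, 40, 0, 0, 0, 0, 0, 21, 40]}}

```text
t: 24.7
ee_pos: [634.9, 109.9, 15.8]
ee_rot: [-0.001, 3.142, -0.0]
contact_force: [-1.7, 0.7, 3.4]
grip_width: 0.558
grip_force: 52.0
```

Request:
{"method": "drive_tool", "body": {"moves": [0, 0, 0, 0, 0, 0, 60, 0, 0, 0, 0, 0, 0, 70, 0, 0, 0, 0, 0, 0, 85, 0, 0, 0, 0, 0, 0, 85, 0, 0, 0, 0, 0, 0, 85, 0, 0, 0, 0, 0, -10, 85, 0, 0, 0, 0, 0, -40, 85, 0, 0, 0, 0, 0, -80, 85, 0, 0, 0, 0, 0, -120, 85, 0, 0, 0, 20, -30, -150, 85, 0, 0, 0, 40, -60, -175, 85, 0, 0, 0, 60, -85, -200, 85, 0, 0, 0, 75, -110, -220, 85, 0, 0, 0, 75, -140, -235, 85, 0, 0, 0, 75, -165, -240, 85, 0, 0, 0, 75, -170, -240, 85, 0, 0, 0, 75, -170, -240, 85, 0, 0, 0, 75, -170, -240, 85]}}

```text
t: 26.2
ee_pos: [559.6, -59.8, 255.1]
ee_rot: [-0.001, -3.141, -0.001]
contact_force: [-0.1, -0.2, -0.0]
grip_width: 0.852
grip_force: 0.0
```

```bash
python3 - <<'E'
from h import *
import pickle
o=bot.get_obs();c=read_camera("wrist");pickle.dump((o,c),open("w11.pkl","wb"))
print(o["t"],o["ee_pos"],o["ee_rot"],o["grip_width"])
cv2.imwrite("pics/w11.png",cv2.resize(cv2.convertScaleAbs(c["img"],alpha=1.4),(800,500)))
E
```

```text
26.2 [559.57164602 -59.77850878 255.12022383] [-8.66026708e-04 -3.14110790e+00 -1.19512720e-03] 0.8522273061920852
```

View pics/w11.png

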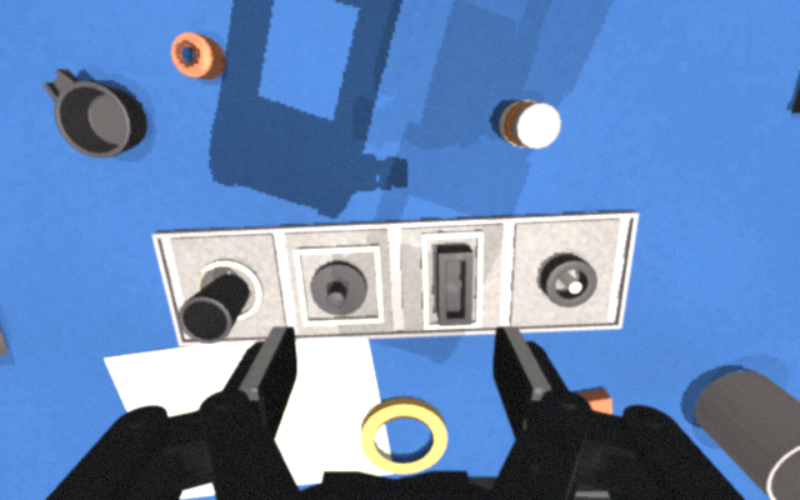

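All four pieces sit flat in their nests: lid disc at (339,288), mould (455,285), collar (568,281) around the post, and the crucible in its ring. The look-alikes weren't approached. I'll check the numbers and hand in.

```bash
python3 - <<'E'
from h import *
import pickle
from cell import ticket
o,c=pickle.load(open("w11.pkl","rb"))
p=lambda u,v,z:ray(c,u/1.25,v/1.25,z,o).round(1)
L={"lid":(p(339,288,18),(646.8,-113.8)),"mould":(p(455.5,284.5,32),(641.3,-2)),"collar":(p(568.5,281,28),(635.6,109)),"cruc":(p(209,320,72),(651.2,-225.3))}
ok=True
for k,(a,b) in L.items():
    d=np.hypot(*(a[:2]-b)); print(k,a,d.round(1)); ok&=d<10
if ok: print(ticket.finish_job())
E
```

```text
lid [ 646.4 -113.8   18. ] 0.4
mould [636.5  -1.2  32. ] 4.9
collar [634.7 107.3  28. ] 1.9
cruc [ 652.3 -220.5   72. ] 4.9
the job is handed in; nothing more can be done
None
```

I placed all four graphite pieces in their nests and handed the job in at about 26 s; in the last picture each was within about 5 mm of its nest's middle, and I never touched the look-alikes. No verdict came back.

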